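# Store piston accumulators heavy end down

## Robot

A 6-joint arm with a two-finger parallel gripper is mounted at the origin on the work surface. World frame = base frame: x ahead of the robot, y to its left, z up, the work surface at z = 0. Lengths are in mm, angles in rad, forces in N, time in s.
With the tool pointing down it reaches from about 350 to 775 mm from the base axis. Payload 7.3 kg.
Tool frame: the origin (TCP) lies on the centre line of the jaws, within the pads' length; the fingertips stand 17 mm ahead of it and the grasp point (between the pads) lies 2 mm behind it; z points along the fingers, y is the line along which they close (so a half turn about z gives the same grasp; the last joint's range is limited). The gripper opens to 92 mm and grips with 3 to 60 N. Pads are 19 mm wide; open, the fingers measure 130 mm over their backs; the gripper's body (75 mm by 190 mm) begins 47 mm behind the grasp point.
Start: joints at [-1.263, 0.342, 1.524, -0, 1.275, -0.146], TCP at [230.175, -471.871, 243.741] pointing down, gripper open.
Joint ranges: [-2.53, 2.53], [-0.77, 2.02], [0.04, 2.7], [-1, 4.14], [0.28, 2.66], [-3.11, 3.11]. Speed limits (rad/s): [2.57, 2.57, 3.14, 3.14, 3.14, 3.14].

## Interface

Orientations are given as [roll, pitch, yaw] about the fixed x, y, z axes, in that order (R = Rz(yaw) Ry(pitch) Rx(roll)).
In Python, from plant import bot gives the robot as it stands. The module is installed in compiled form; this text tells all that it offers.
- The arm moves only by the shell command python3 -m pendant 'ROWS'. ROWS is JSON, a list of rows, each a list of 3 entries, a list of its own where there are three numbers: the shift along the world's x, y, z as a fraction of full scale, then the turn, a rotation vector about the world's x, y, z as a fraction of full scale, then the opening, from -1 (shut) to 1 (fully open), so that 0 is half open. In form: [[[tx, ty, tz], [rx, ry, rz], claw], ...]. A call has exactly 10 rows; each row shifts and turns the commanded pose from where the row before left it; what a row does not reach is not made up. Full scale, the value 1, is 30 mm for a shift and 0.12 rad for a turn. A row lasts 1/12 s, in which the tool goes at most 41.7 mm and 7.16 degrees, less where a joint would pass 70% of its speed; a pose out of reach is approached as far as the arm can. A call with a number of a shift or a turn outside -1 to 1 is refused whole. A call with a gripper value outside its range is refused whole. The fingers move at their own pace and stop on an object; the grip force is fixed at half the most. Time passes only in rows, so rows that do not move let the fingers close, or fill a call up. It gives the time, the measured TCP pose, the force, the opening and the grip force at its end, in the units of the state.
- bot.get_obs(): the state, without advancing time (a new reading comes with each control period).
- bot.capture(name): name is "scene" or "top"; returns the picture (420x560x3 uint8, blue, green, red); there is no depth.
- bot.camera_params(name): a dict with "fovy" (degrees; the focal length in pixels is half the picture's height over the tangent of half this angle, whatever the lens; pixels are square), "cx", "cy" (the principal point, pixels), "camera_from_world" (4x4, takes a point from world to camera coordinates). Camera axes: x right, y down, z forward; pixel columns grow to the right and rows downward; lengths in mm; the calibration is good to about 2 mm. A picture is of the moment at which its call begins. camera_params takes no time and is no camera call.
- bot.close_job(): hands the job in; it is judged then, once.
The state is a dict: "time": time; "joint_positions": joint angles; "dq": joint speeds; "tau": joint torques, N m; "tool_pos": TCP position; "tcp_rot": TCP orientation; "contact_force": force on the tool from outside, world axes, zero at the start; "moment": the same for the moment, N m; "grip_width": finger opening in mm; "finger_force": force on a finger pad.
Only numpy, scipy, OpenCV 4.12 (cv2) and the standard library are available. Lean on these libraries where they do the work, as an engineer would, in place of code of your own. Each camera call takes 0.05 s, during which the arm holds its last target. There are 200 camera calls.

## Task

The two piston accumulators lying on the bench each have a steel piston stuck at one end; it cannot be seen, but lifting one at mid-length tells which end is the heavy one. Stand both upright, heavy end down, in the two free pockets of the blue rack, one in each, resting on the pocket floor. Set them down rather than drop them, and leave everything else where it is.

Things in the scene. Friction and masses are not known exactly. Their poses are not given: they have to be found in the camera images.
- unit_a: First accumulator to store: 170 x 42 x 42 mm (square along its whole length), 0.42 to 0.6 kg, aluminium with a black cap at each end, lying on the bench. Origin at its geometric centre, x along its length. A hidden piston puts the centre of mass 39 mm off mid-length, towards +x or -x: not told, found by lifting (0.16 to 0.23 N m about mid-length).
- unit_b: Second accumulator, looks like unit_a: 170 x 42 x 42 mm (square along its whole length), 0.42 to 0.6 kg, aluminium with a black cap at each end, lying on the bench. Origin at its geometric centre, x along its length. A hidden piston puts the centre of mass 39 mm off mid-length, towards +x or -x: not told, found by lifting (0.16 to 0.23 N m about mid-length).
- rack: Rack fixed to the bench: dark base 130 x 340 x 8 mm carrying three blue square open-topped pockets in a row along its y axis, 110 mm apart. Origin: centre of the base underside; z up; x points roughly away from the robot. Pockets 74 mm wide inside, walls 4 mm thick, floor 8 mm and rim 68 mm above the bench.
- pocket0 (a point): Centre of the floor (8 mm above the bench) of the free pocket at the rack's -y end; axes as the rack's
- pocket1 (a point): Centre of the floor (8 mm above the bench) of the middle pocket, free; axes as the rack's
- pocket2 (a point): Centre of the floor of the pocket at the rack's +y end, already taken by the stored unit
- stored_unit: A third accumulator, same size and looks (170 x 42 x 42 mm), standing in pocket2, its top 178 mm above the bench; already stored correctly, heavy end down. Origin at its centre, x axis along its length, pointing down
- threadlocker: Bystander: blue bottle with white cap, 44 mm across, 115 mm high, standing; origin at the centre of its underside
- seal_ring: Bystander: flat red ring, 68 mm across, 12 mm high, lying on the bench; origin at the centre of its underside
- spanner: Bystander: steel spanner 170 mm long lying along its x axis; origin at about mid-length, on its underside
- grease_tin: Bystander: yellow tin, 76 mm across, 75 mm high; origin at the centre of its underside
- seal_tray: Bystander: open red tray 100 x 100 x 35 mm; origin at the centre of its underside
- mug: Bystander: white mug 80 mm across, 90 mm high; origin at the centre of its underside
Mind the look-alikes: they are no part of the job. What is shaped like the unit_a but green or orange is not meant.

How it is judged:
By the outcome, as a careful person would: the job done as asked, in the order asked, and still so for the second after the job is handed in, with the robot touching nothing.
It also fails if it takes over 72 s, if anything falls off the work surface, if the arm or the gripper's body presses on something with over 40 N, if the wrist force passes 120 N, or if a joint passes its speed limit or range.

## Working session

There is one attempt and no reset: what is moved stays moved. The work goes in short steps, Python scripts to look and compute and a shell command to move; the robot and the scene stay as the last step left them, time stands still between calls to the robot, and variables do not carry over. Pictures are saved under pics/ and viewed, at most 10 in all, crops included, and the job is handed in when it is done.

```bash
mkdir -p pics; python3 - <<'E'
from plant import bot
import cv2
for n in ("scene","top"):
    im=bot.capture(n); cv2.imwrite(f"pics/{n}0.png",cv2.resize(im,(784,588),interpolation=cv2.INTER_CUBIC))
    cv2.imwrite(f"pics/raw_{n}0.png",im)
    print(n,bot.camera_params(n))
o=bot.get_obs();print(o)
E
```

```text
scene {'fovy': 51.39649928696622, 'cx': 280.873131890564, 'cy': 205.37369431909414, 'camera_from_world': array([[ 7.51517982e-01,  6.59604789e-01, -1.19266498e-02,
        -3.41000521e+02],
       [ 4.20234278e-01, -4.92571860e-01, -7.62086684e-01,
        -1.95414955e+02],
       [-5.08550758e-01,  5.67709860e-01, -6.47365153e-01,
         1.87719323e+03],
       [ 0.00000000e+00,  0.00000000e+00,  0.00000000e+00,
         1.00000000e+00]])}
top {'fovy': 48.77674090097036, 'cx': 278.25561933030167, 'cy': 207.00362917114285, 'camera_from_world': array([[-1.31314376e-02, -9.99609276e-01, -2.46751005e-02,
        -3.60169043e+01],
       [-9.99360785e-01,  1.39407764e-02, -3.29192417e-02,
         5.05696991e+02],
       [ 3.32503694e-02,  2.42270508e-02, -9.99153373e-01,
         1.32642121e+03],
       [ 0.00000000e+00,  0.00000000e+00,  0.00000000e+00,
         1.00000000e+00]])}
{'time': 0.1, 'joint_positions': array([-1.26294408e+00,  3.42648077e-01,  1.52488995e+00, -8.19285358e-06,
        1.27540925e+00, -1.45991349e-01]), 'dq': array([ 5.31255083e-04, -2.32391011e-03, -2.11845601e-03,  1.07453860e-03,
       -1.22437052e-05,  2.84744894e-04]), 'tau': array([ 1.89592778e-03, -4.32002127e+01, -2.44694889e+01,  7.19281775e-02,
        5.26705314e-02, -5.71122609e-05]), 'tool_pos': array([ 230.09334793, -471.52576109,  243.12803584]), 'tcp_rot': array([-3.14025130e+00, -1.89310527e-04,  4.53845863e-01]), 'contact_force': array([ 0.45284663,  0.265717  , -0.15095162]), 'moment': array([-0.02423017,  0.03327642,  0.00806313]), 'finger_force': 0.0, 'grip_width': 91.9460656353996}
```

View pics/top0.png

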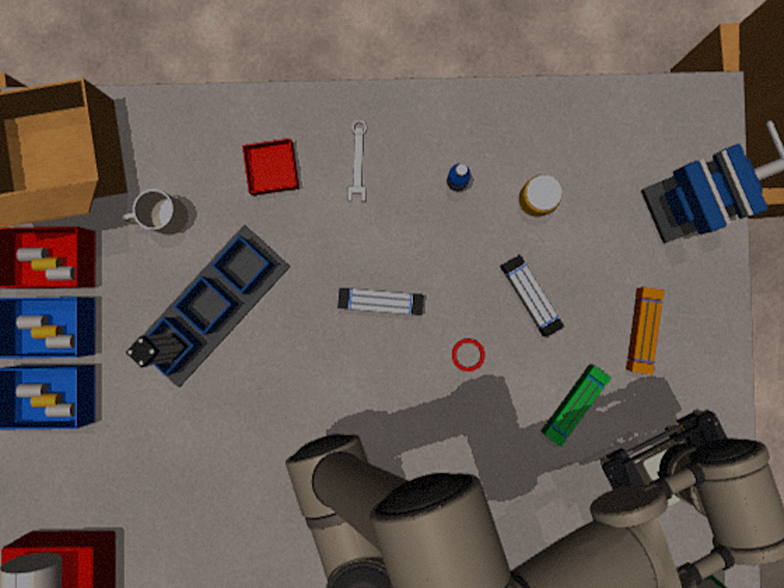

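View pics/scene0.png

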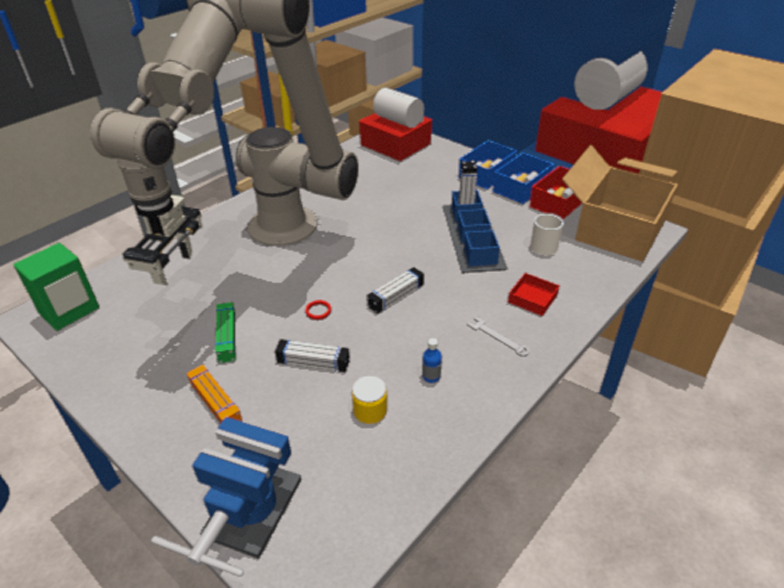

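Top picture: the candidates are the silver, black-capped units at (380,302) and (532,296). The look-alikes are orange (646,331), green (577,404) and the stored unit at (142,350). I choose the two silver ones lying down and will check them in a close crop.

```bash
python3 - <<'E'
import cv2,numpy as np
im=cv2.imread("pics/raw_top0.png")
def crop(x0,y0,w,h,s):
    c=cv2.resize(im[y0:y0+h,x0:x0+w],None,fx=s,fy=s,interpolation=cv2.INTER_CUBIC)
    for x in range(x0,x0+w):
        if x%20==0: cv2.putText(c,str(x),((x-x0)*s,10),0,.4,(0,255,255),1); c[12:18,(x-x0)*s]=(0,255,255)
    for y in range(y0,y0+h):
        if y%20==0: cv2.putText(c,str(y),(0,(y-y0)*s),0,.4,(0,255,255),1); c[(y-y0)*s,26:32]=(0,255,255)
    return c
a=crop(230,175,180,70,4); b=crop(80,155,135,125,4)
cv2.imwrite("pics/units.png",a); cv2.imwrite("pics/rack.png",b)
E
```

```text
(no output)
```

View pics/units.png

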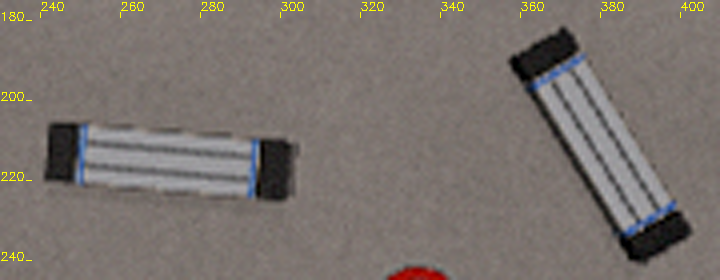

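View pics/rack.png

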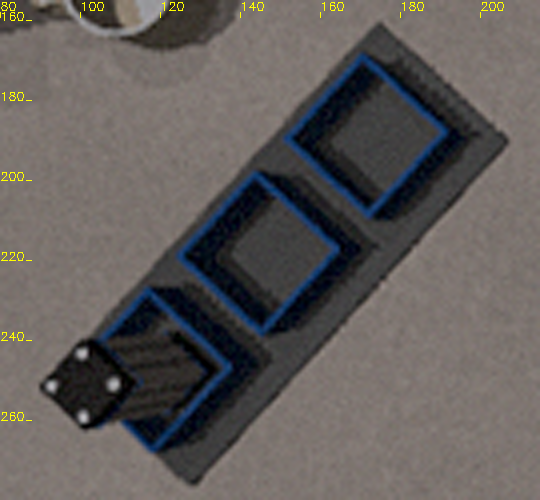

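Both are confirmed as aluminium with black caps, centred at crop (167,161) and (604,146). The free pockets' rims are centred at crop (366,135), the -y end, and (260,251), the middle.

```bash
cat > h.py <<'E'
import numpy as np, cv2
from plant import bot
from scipy.spatial.transform import Rotation as Ro
def px2w(name,u,v,z):
    p=bot.camera_params(name); f=210/np.tan(np.radians(p['fovy']/2)); T=p['camera_from_world']
    R=T[:3,:3]; c=-R.T@T[:3,3]; d=R.T@np.array([(u-p['cx'])/f,(v-p['cy'])/f,1])
    return c+d*(z-c[2])/d[2]
def w2px(name,P):
    p=bot.camera_params(name); f=210/np.tan(np.radians(p['fovy']/2)); T=p['camera_from_world']
    q=T[:3,:3]@np.asarray(P,float)+T[:3,3]; return np.array([p['cx']+f*q[0]/q[2],p['cy']+f*q[1]/q[2]])
E
python3 - <<'E'
from h import *
g=lambda x0,y0,pts,z:np.array([px2w("top",x0+(u+.5)/4-.5,y0+(v+.5)/4-.5,z)[:2] for u,v in pts])
def rep(n,P):
    print(n,P.round(1).tolist(),"c",P.mean(0).round(1),"L",np.linalg.norm((P[1]+P[2]-P[0]-P[3])/2).round(1),"W",np.linalg.norm((P[3]+P[2]-P[0]-P[1])/2).round(1),"ang",np.arctan2(*((P[1]+P[2]-P[0]-P[3])[::-1])).round(3))
rep("U1",g(230,175,[(50,123),(291,141),(286,199),(44,180)],42))
rep("U1b",g(230,175,[(82,123),(257,140),(251,198),(78,183)],42))
rep("U2b",g(230,175,[(586,57),(677,203),(622,235),(530,88)],42))
rep("U2",g(230,175,[(570,28),(690,226),(637,260),(511,62)],42))
p0=g(80,155,[(362,54),(449,131),(369,218),(284,138)],68);rep("p0",p0)
p1=g(80,155,[(259,170),(340,248),(265,334),(177,254)],68);rep("p1",p1)
print("dist",np.linalg.norm(p0.mean(0)-p1.mean(0)), "yaxis ang",np.arctan2(*(p1.mean(0)-p0.mean(0))[::-1]))
E
```

```text
U1 [[510.0, 57.9], [495.0, -111.2], [454.5, -107.1], [470.0, 62.5]] c [482.4 -24.5] L 170.1 W 40.5 ang -1.661
U1b [[509.7, 35.4], [496.1, -87.4], [455.5, -82.6], [467.6, 38.6]] c [482.2 -24. ] L 122.7 W 41.5 ang -1.676
U2b [[550.9, -318.1], [448.1, -379.1], [426.4, -340.5], [529.8, -278.7]] c [ 488.8 -329.1] L 120.0 W 44.5 ang -2.604
U2 [[571.4, -307.3], [432.0, -387.7], [408.9, -350.5], [548.2, -265.8]] c [ 490.1 -327.8] L 162.0 W 45.7 ang -2.607
p0 [[615.3, 254.3], [560.8, 194.1], [501.4, 250.1], [557.7, 309.0]] c [558.8 251.9] L 81.4 W 80.5 ang -2.319
p1 [[535.7, 326.6], [480.9, 270.4], [422.2, 322.8], [478.3, 384.0]] c [479.3 325.9] L 80.8 W 80.0 ang -2.328
dist 108.66258879669282 yaxis ang 2.391625850857961
```

```bash
python3 -m pendant '[[[0.55,1,0],[0,0,0.85],1],[[0.55,1,0],[0,0,0.85],1],[[0.55,1,0],[0,0,0.85],1],[[0.55,1,0],[0,0,0.85],1],[[0.55,1,0],[0,0,0.85],1],[[0.55,1,0],[0,0,0.85],1],[[0.55,1,0],[0,0,0.85],1],[[0.55,1,0],[0,0,0.85],1],[[0.55,1,0],[0,0,0.85],1],[[0.55,1,0],[0,0,0.85],1]]'
python3 -c "
from h import *
o=bot.get_obs();print(o['joint_positions'].tolist(),o['tool_pos'].tolist(),o['tcp_rot'].tolist(),o['time'])"
python3 -m pendant '[[[0.58,0.98,-0.4],[0,0,0],1],[[0.58,0.98,-0.4],[0,0,0],1],[[0.58,0.98,-0.4],[0,0,0],1],[[0.58,0.98,-0.4],[0,0,0],1],[[0.58,0.98,-0.4],[0,0,0],1],[[0,0,-0.5],[0,0,0],1],[[0,0,-0.5],[0,0,0],1],[[0,0,-0.2],[0,0,0],1],[[0,0,0],[0,0,0],1],[[0,0,0],[0,0,0],1]]'
python3 -c "
from h import *
o=bot.get_obs();print(o['joint_positions'].tolist(),o['tool_pos'].tolist(),o['tcp_rot'].tolist(),o['time'],o['moment'])"
```

```text
time: 0.93
tool_pos: [395.5, -170.2, 243.6]
tcp_rot: [-3.141, -0.0, 1.479]
contact_force: [0.5, 0.3, -0.6]
grip_width: 92.1
finger_force: 0.0
[-0.5847978321817868, 0.1685454775633861, 1.7622458339886555, 4.4313312030705386e-05, 1.2110454899711929, -0.49265858682365576] [395.4960095445747, -170.19604764426037, 243.6052542480462] [-3.1413971551716076, -0.00015201556023547447, 1.478641461410084] 0.9333
time: 1.77
tool_pos: [482.1, -25.2, 147.9]
tcp_rot: [-3.141, 0.0, 1.473]
contact_force: [0.6, -0.9, 0.4]
grip_width: 91.6
finger_force: 0.0
[-0.2110437253586807, 0.3713194919737497, 1.7751063413932555, -4.714141913968456e-05, 0.9955097489728097, -0.11342749282422727] [482.1091034335736, -25.162693777039003, 147.87448209036685] [-3.141247452167814, 4.7620528142999774e-07, 1.4732057496046151] 1.7667 [-0.04415807 -0.0966146  -0.00061213]
```

```bash
python3 -m pendant '[[[0,0.03,-0.9],[0,0,0],1],[[0,0,-0.9],[0,0,0],1],[[0,0,-0.9],[0,0,0],1],[[0,0,-0.7],[0,0,0],1],[[0,0,-0.4],[0,0,0],1],[[0,0,-0.3],[0,0,0],1],[[0,0,0],[0,0,0],1],[[0,0,0],[0,0,0],1],[[0,0,0],[0,0,0],-1],[[0,0,0],[0,0,0],-1]]'
python3 -m pendant '[[[0,0,0],[0,0,0],-1],[[0,0,0],[0,0,0],-1],[[0,0,0],[0,0,0],-1],[[0,0,0],[0,0,0],-1],[[0,0,0],[0,0,0],-1],[[0,0,0],[0,0,0],-1],[[0,0,0],[0,0,0],-1],[[0,0,0],[0,0,0],-1],[[0,0,0],[0,0,0],-1],[[0,0,0],[0,0,0],-1]]'
python3 -c "
from h import *
o=bot.get_obs();print(o['joint_positions'].tolist(),o['tool_pos'].tolist(),o['tcp_rot'].tolist(),o['time'],o['moment'],o['contact_force'])"
```

```text
time: 2.6
tool_pos: [483.0, -24.2, 25.9]
tcp_rot: [3.139, 0.0, 1.474]
contact_force: [-0.4, -0.3, -0.9]
grip_width: 82.8
finger_force: 0.0
time: 3.43
tool_pos: [482.2, -24.0, 24.7]
tcp_rot: [3.141, 0.0, 1.474]
contact_force: [1.1, 0.2, 0.1]
grip_width: 41.9
finger_force: 30.0
[-0.2085598826410135, 0.5690151428100111, 1.8882045497315771, 1.4077382440034422e-05, 0.6842082585811031, -0.11164876117921348] [482.2291981047395, -23.962727280711903, 24.74138320191855] [3.141427985090006, 9.506509017542797e-06, 1.4738742964418987] 3.4333 [-0.05074918 -0.11679466  0.01768898] [1.07885093 0.23441745 0.09038043]
```

Gripped. Lift gently 45 mm and read the moment.

```bash
python3 -m pendant '[[[0,0,0.1],[0,0,0],-1],[[0,0,0.2],[0,0,0],-1],[[0,0,0.3],[0,0,0],-1],[[0,0,0.3],[0,0,0],-1],[[0,0,0.3],[0,0,0],-1],[[0,0,0.2],[0,0,0],-1],[[0,0,0.1],[0,0,0],-1],[[0,0,0],[0,0,0],-1],[[0,0,0],[0,0,0],-1],[[0,0,0],[0,0,0],-1]]'
python3 - <<'E'
from h import *
from scipy.optimize import least_squares
for i in range(4):
    im=bot.capture("scene") if i==0 else bot.capture("top")
    if i<2: cv2.imwrite(f"pics/raw_lift{i}.png",im)
    o=bot.get_obs(); print(o['moment'].round(3),o['contact_force'].round(2))
D=[([-1.26294408,.342648077,1.52488995,-8.19e-6,1.27540925,-.145991349],[230.09334793,-471.52576109,243.12803584]),
([-0.5847978321817868,0.1685454775633861,1.7622458339886555,0,1.2110454899711929,-.49265858682365576],[395.496,-170.196,243.6053]),
([-0.2110437,0.37131949,1.77510634,0,0.99550975,-0.1134],[482.109,-25.1627,147.8745]),
([-0.20855988,0.56901514,1.88820455,0,0.68420826,-.11164876],[482.229,-23.9627,24.7414]),
(o['joint_positions'],o['tool_pos'])]
def fk(q,p):
    H,l1,l2,d,s=p
    E=Ro.from_euler
    R1=E('z',q[0]);Ra=R1*E('y',q[1]);Rb=Ra*E('y',q[2]);R=Rb*E('z',q[3])*E('y',q[4])
    return np.array([0,0,H])+R1.apply([0,s,0])+Ra.apply([0,0,l1])+Rb.apply([0,0,l2])+R.apply([0,0,d]),R*E('z',q[5]+np.pi/2)
f=lambda p:np.concatenate([fk(q,p)[0]-x for q,x in D]+[[(p[0]-p[3]+0)*0]])
# H and d inseparable with tool down: l1,l2,H-d,s
r=least_squares(f,[300,400,400,250,76]);print(r.x.round(1),abs(r.fun).max())
print(o['tcp_rot'],fk(o['joint_positions'],r.x)[1].as_euler('xyz'))
im=cv2.imread("pics/raw_lift0.png");cv2.imwrite("pics/lift.png",cv2.resize(im[120:320,120:400],None,fx=2.8,fy=2.8,interpolation=cv2.INTER_CUBIC))
E
```

```text
time: 4.27
tool_pos: [481.9, -23.9, 69.5]
tcp_rot: [-3.141, -0.0, 1.474]
contact_force: [-0.9, 0.3, -4.7]
grip_width: 42.1
finger_force: 30.0
[-0.177 -0.084  0.031] [-0.15 -0.72 -4.1 ]
[-0.211 -0.064  0.006] [ 0.55  0.01 -4.07]
[-0.203 -0.071  0.023] [ 0.72 -0.24 -3.99]
[-0.146 -0.076 -0.02 ] [ 0.7   0.35 -3.58]
[-8758.7   448.3   370.1 -8690.6    76.4] 4.8371197919108795
[-3.14088440e+00 -6.70400308e-05  1.47373485e+00] [-3.14088440e+00 -6.70400308e-05  1.47373485e+00]
```

View pics/lift.png

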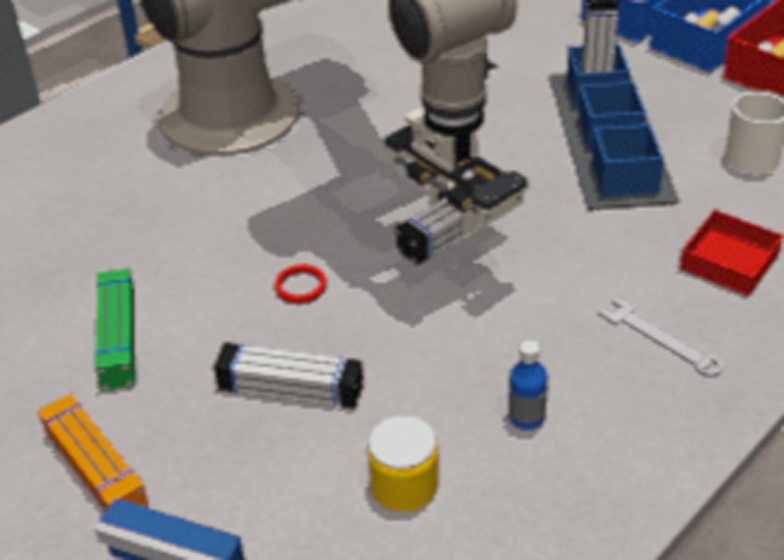

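The unit is lifted and level. Mx changed by about -0.14 N m, with the weight down, so U1's heavy end is +y. I'll set it down, regrasp 20 mm towards the light (-y) end for rim clearance, then lift.

```bash
python3 -m pendant '[[[0,0,-0.15],[0,0,0],-1],[[0,0,-0.3],[0,0,0],-1],[[0,0,-0.3],[0,0,0],-1],[[0,0,-0.3],[0,0,0],-1],[[0,0,-0.25],[0,0,0],-1],[[0,0,-0.15],[0,0,0],-1],[[0,0,-0.05],[0,0,0],-1],[[0,0,0],[0,0,0],-1],[[0,0,0],[0,0,0],0.3],[[0,0,0],[0,0,0],0.3]]'
python3 -m pendant '[[[0,0,0],[0,0,0],0.3],[[0,0,0],[0,0,0],0.3],[[-0.02,-0.22,0],[0,0,0],0.3],[[-0.02,-0.22,0],[0,0,0],0.3],[[-0.02,-0.22,0],[0,0,0],0.3],[[0,0,0],[0,0,0],0.3],[[0,0,0],[0,0,0],-1],[[0,0,0],[0,0,0],-1],[[0,0,0],[0,0,0],-1],[[0,0,0],[0,0,0],-1]]'
python3 -m pendant '[[[0,0,0],[0,0,0],-1],[[0,0,0],[0,0,0],-1],[[0,0,0.1],[0,0,0],-1],[[0,0,0.2],[0,0,0],-1],[[0,0,0.4],[0,0,0],-1],[[0,0,0.6],[0,0,0],-1],[[0,0,0.8],[0,0,0],-1],[[0,0,0.8],[0,0,0],-1],[[0,0,0.8],[0,0,0],-1],[[0,0,0.8],[0,0,0],-1]]'
python3 - <<'E'
from h import *
o=bot.get_obs();print(o['joint_positions'].tolist(),o['tool_pos'].tolist(),o['tcp_rot'].tolist(),o['time'],o['moment'],o['contact_force'])
E
```

```text
time: 5.3
tool_pos: [482.7, -24.1, 24.9]
tcp_rot: [3.14, 0.0, 1.474]
contact_force: [-0.3, -0.7, 0.9]
grip_width: 50.8
finger_force: 0.0
time: 6.13
tool_pos: [480.3, -43.7, 24.7]
tcp_rot: [-3.142, 0.0, 1.474]
contact_force: [-0.7, -1.4, 0.4]
grip_width: 41.8
finger_force: 30.0
time: 6.97
tool_pos: [479.8, -43.6, 161.0]
tcp_rot: [-3.141, 0.0, 1.474]
contact_force: [0.2, -0.5, -4.0]
grip_width: 41.8
finger_force: 30.0
[-0.24977763088553132, 0.3525869221169735, 1.7608425395398328, -0.00016115069430712624, 1.0288762483861906, -0.1529572153171498] [479.7629584781753, -43.586039721894885, 161.03590982875195] [-3.140866890371531, 2.7747309290004907e-05, 1.474059089131326] 6.9667 [-0.27160503 -0.10252475 -0.05489749] [ 0.20033294 -0.54675334 -4.02499249]
```

```bash
python3 -m pendant '[[[-0.1,0.37,0.27],[0,0,1],-1],[[-0.1,0.37,0.27],[0,0,1],-1],[[-0.1,0.37,0.27],[0,0,1],-1],[[-0.1,0.37,0.27],[0,0,1],-1],[[-0.1,0.37,0.27],[0,0,1],-1],[[-0.1,0.37,0.27],[0,0,1],-1],[[-0.1,0.37,0.27],[0,0,1],-1],[[-0.1,0.37,0.27],[0,0,1],-1],[[-0.1,0.37,0.27],[0,0,1],-1],[[-0.1,0.37,0.27],[0,0,1],-1]]' >/dev/null
python3 -c "
from h import *
o=bot.get_obs();print(o['joint_positions'].tolist(),o['tool_pos'].tolist(),o['tcp_rot'].tolist(),o['time'])"
python3 -m pendant '[[[-0.1,0.37,0.27],[0,0,1],-1],[[-0.1,0.37,0.27],[0,0,1],-1],[[-0.1,0.37,0.27],[0,0,1],-1],[[-0.1,0.37,0.27],[0,0,1],-1],[[-0.1,0.37,0.27],[0,0,1],-1],[[-0.1,0.37,0.27],[0,0,1],-1],[[-0.1,0.37,0.27],[0,0,1],-1],[[-0.1,0.37,0.27],[0,0,1],-1],[[-0.1,0.37,0.27],[0,0,1],-1],[[-0.1,0.37,0.27],[0,0,1],-1]]' >/dev/null
python3 -c "
from h import *
o=bot.get_obs();print(o['joint_positions'].tolist(),o['tool_pos'].tolist(),o['tcp_rot'].tolist(),o['time'])"
python3 -m pendant '[[[0,0,0],[0.667,-0.745,0],-1],[[0,0,0],[0.667,-0.745,0],-1],[[0,0,0],[0.667,-0.745,0],-1],[[0,0,0],[0.667,-0.745,0],-1],[[0,0,0],[0,0,0],-1],[[0,0,0],[0,0,0],-1],[[0,0,0],[0,0,0],-1],[[0,0,0],[0,0,0],-1],[[0,0,0],[0,0,0],-1],[[0,0,0],[0,0,0],-1]]' >/dev/null
python3 -c "
from h import *
o=bot.get_obs();print(o['joint_positions'].tolist(),o['tool_pos'].tolist(),o['tcp_rot'].tolist(),o['time'],o['grip_width'])"
```

```text
[-0.019095807166365768, 0.21575926293267284, 1.7085273389892761, 0.00012761857041671606, 1.217698104149694, -1.1282477215066529] [449.66397029662863, 67.86225100338945, 241.24962695920163] [-3.141532952088738, -0.00040555854273760517, 2.6799040742190505] 7.8
[0.23427392489228363, 0.15966373620969607, 1.5521139800817623, 0.0004400857196183852, 1.4303661617714911, -2.074926324831388] [419.5650430137993, 178.81227468855005, 322.20253056802096] [3.1409448665787, -0.000272188690208397, -2.403250360984449] 8.6333
[0.029987576153053044, -0.07179092737101941, 1.8919219256618265, 0.3674546792809977, 0.976086993461563, -2.4284280285206665] [420.94819434491836, 178.6923999478117, 321.89564628235553] [-3.1406087720260487, 0.4791983015101189, -2.40795329893053] 9.4667 42.00077843022893
```

```bash
cat > kin.py <<'E'
from h import *
from scipy.optimize import least_squares
E=Ro.from_euler
def fk(q,p):
    H,l1,l2,d,s,a,b=p
    R1=E('z',q[0]);Ra=R1*E('y',q[1]);Rb=Ra*E('y',q[2]);R=Rb*E('z',q[3])*E('y',q[4])
    return np.array([0,0,H])+R1.apply([b,s,0])+Ra.apply([0,0,l1])+Rb.apply([a,0,l2])+R.apply([0,0,d]),R*E('z',q[5]+np.pi/2)
D=[([-1.26294408,.342648077,1.52488995,-8.19e-6,1.27540925,-.145991349],[230.09334793,-471.52576109,243.12803584]),
([-0.5847978321817868,0.1685454775633861,1.7622458339886555,0,1.2110454899711929,-.49265858682365576],[395.496,-170.196,243.6053]),
([-0.2110437,0.37131949,1.77510634,0,0.99550975,-0.1134],[482.109,-25.1627,147.8745]),
([-0.20855988,0.56901514,1.88820455,0,0.68420826,-.11164876],[482.229,-23.9627,24.7414]),
([-0.24977763088553132,0.3525869221169735,1.7608425395398328,0,1.0288762483861906,-0.153],[479.763,-43.586,161.036]),
([-0.019095807166365768,0.21575926293267284,1.7085273389892761,0,1.217698104149694,-1.12825],[449.66397,67.86225,241.2496]),
([0.23427392489228363,0.15966373620969607,1.5521139800817623,0,1.4303661617714911,-2.075],[419.565,178.812,322.2025]),
([0.029987576153053044,-0.07179092737101941,1.8919219256618265,0.3674546792809977,0.976086993461563,-2.4284280285206665],[420.948,178.692,321.8956])]
r=least_squares(lambda p:np.concatenate([fk(q,p)[0]-x for q,x in D]),[300,400,400,250,76,0,0])
P=r.x; ERR=abs(r.fun).max()
lo=np.array([-2.53,-.77,.04,-1,.28,-3.11]);hi=np.array([2.53,2.02,2.7,4.14,2.66,3.11])
def ik(x,R,q0):
    def f(q):
        t,Q=fk(q,P);return np.concatenate([(t-x)/100,(R.inv()*Q).as_rotvec()*2])
    s=least_squares(f,np.clip(q0,lo+1e-3,hi-1e-3),bounds=(lo,hi));return s.x,np.abs(s.fun).max()
def tilt(phi,el,sgn=1): # tool z at heading phi, el rad below horizontal ; tool x*sgn is heavy, heavy is down when el=0
    z=np.array([np.cos(phi)*np.cos(el),np.sin(phi)*np.cos(el),-np.sin(el)])
    hv=np.array([-np.cos(phi)*np.sin(el),-np.sin(phi)*np.sin(el),-np.cos(el)])
    x=sgn*hv;return Ro.from_matrix(np.c_[x,np.cross(z,x),z])
E
python3 - <<'E'
from kin import *
print(P.round(1),ERR)
o=bot.get_obs();print(o['tcp_rot'],fk(o['joint_positions'],P)[1].as_euler('xyz'))
rng=np.random.default_rng(0)
for name,c in (("p1",(479.3,325.9)),("p0",(558.8,251.9))):
  for phi in np.arange(0.4,2.6,.2):
   for sg in (1,-1):
    S=[]
    for k in range(15):
        q,e=ik(np.array([c[0],c[1],115]),tilt(phi,0,sg),rng.uniform(lo,hi))
        if e<.01 and not any(abs(q-s).max()<.05 for s in S): S.append(q)
    for s in S: print(name,phi.round(2),sg,s.round(2))
E
```

```text
[222.9 506.2 379.6 301.   76.4  46.5   0. ] 0.11015547674850268
[-3.14060877  0.4791983  -2.4079533 ] [-3.14060877  0.4791983  -2.4079533 ]
p1 0.4 1 [0.54 1.09 2.39 3.28 1.9  1.62]
p1 0.4 -1 [ 0.54  1.09  2.39  3.28  1.9  -1.52]
p1 0.6 1 [0.32 1.11 2.42 2.84 1.94 1.46]
p1 0.6 -1 [ 0.32  1.11  2.42  2.84  1.94 -1.68]
p1 0.8 1 [0.12 1.09 2.39 2.44 1.83 1.36]
p1 0.8 -1 [ 0.12  1.09  2.39  2.44  1.83 -1.78]
p1 1.0 1 [-0.01  1.04  2.3   2.12  1.68  1.4 ]
p1 1.0 -1 [-0.01  1.04  2.3   2.12  1.68 -1.74]
p1 1.2 1 [-0.08  1.01  2.18  1.86  1.58  1.53]
p1 1.2 -1 [-0.08  1.01  2.18  1.86  1.58 -1.61]
p1 1.4 1 [-0.11  1.    2.03  1.63  1.56  1.68]
p1 1.4 -1 [-0.11  1.    2.03  1.63  1.56 -1.46]
p1 1.6 1 [-0.11  1.01  1.87  1.44  1.61  1.83]
p1 1.6 -1 [-0.11  1.01  1.87  1.44  1.61 -1.31]
p1 1.8 1 [-0.08  1.03  1.7   1.29  1.69  1.96]
p1 1.8 -1 [-0.08  1.03  1.7   1.29  1.69 -1.18]
p1 2.0 1 [-0.04  1.07  1.52  1.16  1.81  2.07]
p1 2.0 -1 [-0.04  1.07  1.52  1.16  1.81 -1.08]
p1 2.2 1 [0.01 1.13 1.34 1.06 1.94 2.15]
p1 2.2 -1 [ 0.01  1.13  1.34  1.06  1.94 -1.  ]
p1 2.4 1 [0.07 1.18 1.16 0.98 2.09
[... 387 characters left out ...]
0.2   1.    2.12  1.94  1.56 -1.55]
p0 1.2 1 [-0.23  1.    1.97  1.71  1.55  1.74]
p0 1.2 -1 [-0.23  1.    1.97  1.71  1.55 -1.4 ]
p0 1.4 1 [-0.24  1.01  1.81  1.51  1.59  1.89]
p0 1.4 -1 [-0.24  1.01  1.81  1.51  1.59 -1.25]
p0 1.6 1 [-0.22  1.05  1.64  1.35  1.68  2.02]
p0 1.6 -1 [-0.22  1.05  1.64  1.35  1.68 -1.12]
p0 1.8 1 [-0.19  1.09  1.45  1.22  1.8   2.13]
p0 1.8 -1 [-0.19  1.09  1.45  1.22  1.8  -1.02]
p0 2.0 1 [-0.14  1.15  1.26  1.12  1.94  2.21]
p0 2.0 -1 [-0.14  1.15  1.26  1.12  1.94 -0.93]
p0 2.2 1 [-0.09  1.22  1.06  1.05  2.09  2.29]
p0 2.2 -1 [-0.09  1.22  1.06  1.05  2.09 -0.85]
p0 2.4 1 [-0.04  1.29  0.86  1.    2.26  2.35]
p0 2.4 -1 [-0.04  1.29  0.86  1.    2.26 -0.79]
```

```bash
cat >> kin.py <<'E'
def follow(q,x0,R0,x1,R1,n):
    rv=(R1*R0.inv()).as_rotvec(); Q=[];bad=0
    for k in range(1,n+1):
        qn,e=ik(x0+(x1-x0)*k/n,Ro.from_rotvec(rv*k/n)*R0,q); bad=max(bad,e,abs(qn-q).max()/.18*.01); q=qn;Q.append(q)
    return Q,bad,rv
E
python3 - <<'E'
from kin import *
o=bot.get_obs();q0=o['joint_positions'];x0,R0=fk(q0,P)
z=R0.as_matrix()[:,2];print("toolz",z.round(3))
for phi in (.8,1.0,1.2):
  for al in np.arange(2.4,5.2,.3):
    q=q0.copy();q[5]+=al
    Rz=fk(q,P)[1]
    Q,b,rv=follow(q,x0,Rz,np.array([479,326,300.]),tilt(phi,0,1),max(12,24))
    print(phi,al.round(1),"bad",round(b,3),"rv",rv.round(2),np.linalg.norm(rv).round(2),Q[-1].round(2))
E
```

```text
toolz [ 0.343  0.308 -0.887]
0.8 2.4 bad 1.25 rv [-1.18 -1.83  1.32] 2.55 [ 0.63  0.05  1.99 -1.    0.28 -0.57]
0.8 2.7 bad 1.25 rv [-1.48 -1.88  1.46] 2.8 [ 0.63  0.05  1.99 -1.    0.28 -0.57]
0.8 3.0 bad 1.25 rv [-1.8  -1.89  1.59] 3.05 [ 0.63  0.05  1.99 -1.    0.28 -0.57]
0.8 3.3 bad 0.008 rv [ 1.92  1.67 -1.54] 2.97 [0.12 0.45 2.41 2.44 1.36 1.75]
0.8 3.6 bad 0.007 rv [ 1.89  1.37 -1.39] 2.72 [0.12 0.45 2.41 2.44 1.36 1.75]
0.8 3.9 bad 0.007 rv [ 1.84  1.08 -1.23] 2.46 [0.12 0.45 2.41 2.44 1.36 1.75]
0.8 4.2 bad 0.006 rv [ 1.77  0.8  -1.07] 2.22 [0.12 0.45 2.41 2.44 1.36 1.75]
0.8 4.5 bad 0.006 rv [ 1.67  0.54 -0.91] 1.98 [0.12 0.45 2.41 2.44 1.36 1.75]
0.8 4.8 bad 0.005 rv [ 1.55  0.28 -0.75] 1.75 [0.12 0.45 2.41 2.44 1.36 1.75]
0.8 5.1 bad 0.005 rv [ 1.42  0.05 -0.59] 1.54 [0.12 0.45 2.41 2.44 1.36 1.75]
1.0 2.4 bad 1.086 rv [-1.02 -1.99  1.42] 2.65 [ 0.14  0.08  2.01  1.32  0.7  -3.11]
1.0 2.7 bad 1.086 rv [-1.33 -2.07  1.54] 2.9 [ 0.14  0.08  2.01  1.32  0.7  -3.11]
1.0 3.0 bad 0.007 rv [ 1.64  2.1  -1.63] 3.12 [-0.01  0.47  2.32  2.1   1.39  1.87]
1.0 3.3 bad 0.006 rv [ 1.6
[... 701 characters left out ...]
.17  1.91  1.24  0.96 -3.11]
1.2 3.0 bad 0.006 rv [ 1.37  2.19 -1.57] 3.02 [-0.08  0.51  2.2   1.83  1.45  1.99]
1.2 3.3 bad 0.005 rv [ 1.46  1.91 -1.37] 2.77 [-0.08  0.51  2.2   1.83  1.45  1.99]
1.2 3.6 bad 0.005 rv [ 1.51  1.64 -1.18] 2.52 [-0.08  0.51  2.2   1.83  1.45  1.99]
1.2 3.9 bad 0.005 rv [ 1.53  1.36 -0.99] 2.28 [-0.08  0.51  2.2   1.83  1.45  1.99]
1.2 4.2 bad 0.004 rv [ 1.52  1.1  -0.8 ] 2.04 [-0.08  0.51  2.2   1.83  1.45  1.99]
1.2 4.5 bad 0.004 rv [ 1.49  0.83 -0.62] 1.82 [-0.08  0.51  2.2   1.83  1.45  1.99]
1.2 4.8 bad 0.004 rv [ 1.44  0.58 -0.44] 1.61 [-0.08  0.51  2.2   1.83  1.45  1.99]
1.2 5.1 bad 0.004 rv [ 1.36  0.32 -0.26] 1.42 [-0.08  0.51  2.2   1.83  1.45  1.99]
```

```bash
for i in 1 2 3 4; do python3 -m pendant '[[[0,0,0],[0.343,0.308,-0.887],-1],[[0,0,0],[0.343,0.308,-0.887],-1],[[0,0,0],[0.343,0.308,-0.887],-1],[[0,0,0],[0.343,0.308,-0.887],-1],[[0,0,0],[0.343,0.308,-0.887],-1],[[0,0,0],[0.343,0.308,-0.887],-1],[[0,0,0],[0.343,0.308,-0.887],-1],[[0,0,0],[0.343,0.308,-0.887],-1],[[0,0,0],[0.343,0.308,-0.887],-1],[[0,0,0],[0.343,0.308,-0.887],-1]]' | sed -n 2,3p; done
python3 - <<'E'
from kin import *
o=bot.get_obs();q0=o['joint_positions'];x0,R0=fk(q0,P);print(q0.round(3),o['grip_width'],o['moment'])
x1=np.array([479,326,300.]);Q,b,rv=follow(q0,x0,R0,x1,tilt(1.0,0,1),16)
print(b,rv/16/.12,(x1-x0)/16/30,[q.round(2).tolist() for q in Q[::4]])
E
```

```text
tool_pos: [420.7, 178.4, 321.7]
tcp_rot: [2.691, 0.166, 2.631]
tool_pos: [420.5, 178.4, 321.6]
tcp_rot: [2.807, -0.347, 1.529]
tool_pos: [420.4, 178.5, 321.4]
tcp_rot: [-2.914, -0.423, 0.221]
tool_pos: [420.4, 178.6, 321.5]
tcp_rot: [-2.665, 0.043, -0.919]
[ 0.029 -0.072  1.893  0.369  0.978  2.374] 41.83703133359088 [-0.094528    0.62430522 -0.0516798 ]
0.006409512891720932 [ 0.77968434  0.22323099 -0.30859475] [ 0.12205078  0.30714376 -0.0447591 ] [[-0.01, -0.06, 1.9, 0.47, 0.99, 2.35], [-0.12, 0.02, 1.98, 0.88, 1.03, 2.25], [-0.17, 0.13, 2.11, 1.31, 1.08, 2.12], [-0.12, 0.3, 2.25, 1.76, 1.2, 1.95]]
```

```bash
python3 -m pendant '[[[0.12,0.31,-0.04],[0.78,0.22,-0.31],-1],[[0.12,0.31,-0.04],[0.78,0.22,-0.31],-1],[[0.12,0.31,-0.04],[0.78,0.22,-0.31],-1],[[0.12,0.31,-0.04],[0.78,0.22,-0.31],-1],[[0.12,0.31,-0.04],[0.78,0.22,-0.31],-1],[[0.12,0.31,-0.04],[0.78,0.22,-0.31],-1],[[0.12,0.31,-0.04],[0.78,0.22,-0.31],-1],[[0.12,0.31,-0.04],[0.78,0.22,-0.31],-1],[[0.12,0.31,-0.04],[0.78,0.22,-0.31],-1],[[0.12,0.31,-0.04],[0.78,0.22,-0.31],-1]]'
python3 -m pendant '[[[0.12,0.31,-0.04],[0.78,0.22,-0.31],-1],[[0.12,0.31,-0.04],[0.78,0.22,-0.31],-1],[[0.12,0.31,-0.04],[0.78,0.22,-0.31],-1],[[0.12,0.31,-0.04],[0.78,0.22,-0.31],-1],[[0.12,0.31,-0.04],[0.78,0.22,-0.31],-1],[[0.12,0.31,-0.04],[0.78,0.22,-0.31],-1],[[0,0,0],[0,0,0],-1],[[0,0,0],[0,0,0],-1],[[0,0,0],[0,0,0],-1],[[0,0,0],[0,0,0],-1]]'
cat > st.py <<'E'
from kin import *
import sys
def state(phi,sg,x1):
    o=bot.get_obs();x0=o['tool_pos'];R=Ro.from_euler('xyz',o['tcp_rot'])
    print("t",o['time'],"q",o['joint_positions'].round(2),"x",x0.round(1),"w",o['grip_width'],"F",o['contact_force'].round(1),"M",o['moment'].round(2))
    print("d rows",((np.array(x1)-x0)/30).round(2),"rot rows",((tilt(phi,0,sg)*R.inv()).as_rotvec()/.12).round(2))
E
python3 - <<'E'
from st import *
state(1.0,1,[479,326,300])
im=bot.capture("scene");cv2.imwrite("pics/raw_s2.png",im)
t=bot.capture("top");cv2.imwrite("pics/raw_t2.png",t)
a=cv2.resize(im[60:230,230:430],None,fx=3,fy=3,interpolation=cv2.INTER_CUBIC)
cv2.imwrite("pics/s2.png",a)
for P3 in ((479,326,300),(479,326,195),(479,326,365)): print(((w2px("scene",P3)-[230,60])*3).round(0))
E
```

```text
time: 13.63
tool_pos: [457.5, 271.2, 309.5]
tcp_rot: [-2.395, 0.985, -1.173]
contact_force: [-0.2, 1.7, -4.7]
grip_width: 42.0
finger_force: 30.0
time: 14.47
tool_pos: [478.4, 326.8, 303.3]
tcp_rot: [-1.68, 1.559, -0.687]
contact_force: [0.3, -0.1, -3.7]
grip_width: 42.0
finger_force: 30.0
t 14.4667 q [-0.01  0.46  2.33  2.11  1.38  1.86] x [478.4 326.8 303.3] w 41.98048475348455 F [ 0.3 -0.1 -3.7] M [-0.99  0.71 -0.02]
d rows [ 0.02 -0.03 -0.11] rot rows [0.06 0.08 0.05]
[338. 127.]
[332. 202.]
[343.  78.]
```

View pics/s2.png

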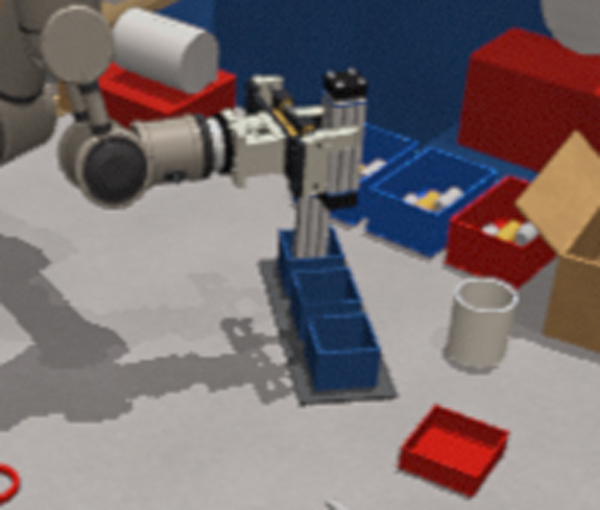

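The unit hangs upright over the middle pocket (bottom at about (340,205), axis within about 2° of plumb) and the stored unit is clear behind it. Lowering.

```bash
python3 -m pendant '[[[0.07,0.03,-0.5],[0.06,0.08,0.05],-1],[[0,0,-0.8],[0,0,0],-1],[[0,0,-0.8],[0,0,0],-1],[[0,0,-0.8],[0,0,0],-1],[[0,0,-0.8],[0,0,0],-1],[[0,0,-0.8],[0,0,0],-1],[[0,0,-0.7],[0,0,0],-1],[[0,0,-0.5],[0,0,0],-1],[[0,0,-0.2],[0,0,0],-1],[[0,0,0],[0,0,0],-1]]'
python3 - <<'E'
from st import *
state(1.0,1,[480.4,327.6,114])
im=bot.capture("scene");cv2.imwrite("pics/raw_s3.png",im)
a=cv2.resize(im[80:220,260:400],None,fx=4,fy=4,interpolation=cv2.INTER_CUBIC)
cv2.imwrite("pics/s3.png",a)
E
```

```text
time: 15.4
tool_pos: [480.8, 327.5, 124.7]
tcp_rot: [1.792, 1.567, 2.79]
contact_force: [-0.2, -0.3, -4.2]
grip_width: 42.0
finger_force: 30.0
t 15.4 q [-0.01  1.01  2.3   2.13  1.66  1.43] x [480.8 327.5 124.7] w 42.026195091734905 F [-0.2 -0.3 -4.2] M [-1.02  0.69  0.01]
d rows [-0.01  0.   -0.36] rot rows [-0.01 -0.03  0.01]
```

View pics/s3.png

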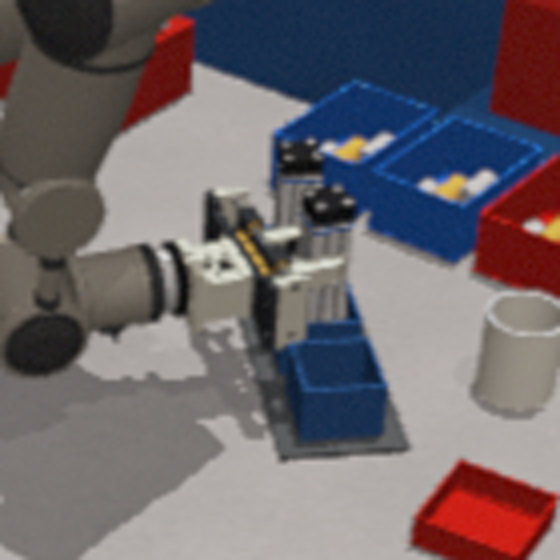

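The unit (top at (328,205)) is inside the middle pocket, with the stored unit just behind it. No contact yet; lowering slowly.

```bash
python3 -m pendant '[[[0,0,-0.1],[0,0,0],-1],[[0,0,-0.1],[0,0,0],-1],[[0,0,-0.05],[0,0,0],-1],[[0,0,-0.03],[0,0,0],-1],[[0,0,0],[0,0,0],-1],[[0,0,0],[0,0,0],-1],[[0,0,0],[0,0,0],-1],[[0,0,0],[0,0,0],-1],[[0,0,0],[0,0,0],-1],[[0,0,0],[0,0,0],-1]]'
python3 -m pendant '[[[0,0,-0.03],[0,0,0],-1],[[0,0,-0.03],[0,0,0],-1],[[0,0,-0.03],[0,0,0],-1],[[0,0,0],[0,0,0],-1],[[0,0,0],[0,0,0],-1],[[0,0,0],[0,0,0],-1],[[0,0,0],[0,0,0],-1],[[0,0,0],[0,0,0],-1],[[0,0,0],[0,0,0],-1],[[0,0,0],[0,0,0],-1]]'
```

```text
time: 16.28
tool_pos: [480.1, 327.9, 117.2]
tcp_rot: [1.642, 1.567, 2.641]
contact_force: [-0.0, -0.3, -4.5]
grip_width: 42.2
finger_force: 30.0
time: 17.12
tool_pos: [480.1, 327.9, 114.5]
tcp_rot: [1.643, 1.567, 2.642]
contact_force: [-0.8, -0.2, -4.6]
grip_width: 41.8
finger_force: 30.0
```

```bash
python3 -m pendant '[[[0,0,-0.03],[0,0,0],-1],[[0,0,-0.03],[0,0,0],-1],[[0,0,0],[0,0,0],-1],[[0,0,0],[0,0,0],-1],[[0,0,0],[0,0,0],-1],[[0,0,0],[0,0,0],-1],[[0,0,0],[0,0,0],-1],[[0,0,0],[0,0,0],-1],[[0,0,0],[0,0,0],-1],[[0,0,0],[0,0,0],-1]]'
python3 -m pendant '[[[0,0,-0.03],[0,0,0],-1],[[0,0,-0.02],[0,0,0],-1],[[0,0,0],[0,0,0],-1],[[0,0,0],[0,0,0],-1],[[0,0,0],[0,0,0],-1],[[0,0,0],[0,0,0],-1],[[0,0,0],[0,0,0],-1],[[0,0,0],[0,0,0],-1],[[0,0,0],[0,0,0],-1],[[0,0,0],[0,0,0],-1]]'
```

```text
time: 17.95
tool_pos: [480.0, 328.0, 113.8]
tcp_rot: [0.866, 1.567, 1.865]
contact_force: [-2.1, 0.0, 5.6]
grip_width: 41.8
finger_force: 30.0
time: 18.78
tool_pos: [479.9, 328.2, 113.7]
tcp_rot: [0.357, 1.565, 1.358]
contact_force: [-2.6, 0.0, 11.1]
grip_width: 41.7
finger_force: 30.0
```

Contact is at TCP z 113.8 (113 expected), so it is on the floor. Release and back out.

```bash
python3 -m pendant '[[[0,0,0.03],[0,0,0],0.6],[[0,0,0],[0,0,0],0.6],[[0,0,0],[0,0,0],0.6],[[0,0,0],[0,0,0],0.6],[[-0.2,-0.3,0],[0,0,0],0.6],[[-0.4,-0.65,0],[0,0,0],0.6],[[-0.5,-0.75,0],[0,0,0],0.6],[[-0.2,-0.35,0.2],[0,0,0],0.6],[[0,0,0.5],[0,0,0],0.6],[[0,0,0.8],[0,0,0],0.6]]'
python3 - <<'E'
from st import *
state(1.0,1,[480,327,114])
t=bot.capture("top");cv2.imwrite("pics/raw_t4.png",t)
s=bot.capture("scene");cv2.imwrite("pics/raw_s4.png",s)
a=cv2.resize(t[150:290,80:230],None,fx=2.6,fy=2.6,interpolation=cv2.INTER_CUBIC);b=cv2.resize(s[90:230,260:410],None,fx=2.6,fy=2.6,interpolation=cv2.INTER_CUBIC)
cv2.imwrite("pics/p4.png",np.hstack([a,b]))
o=bot.get_obs();q0=o['joint_positions'];x0,R0=fk(q0,P)
# U2 pre-grasp, both yaw options
for yaw in (.537+0,.537-np.pi):
    R1=Ro.from_euler('xyz',[np.pi,0,yaw])
    for x in ([489.3,-328.5,150],):
        for s in range(6):
            q,e=ik(np.array(x),R1,np.random.default_rng(s).uniform(lo,hi))
            if e<.01: print("U2",yaw,q.round(2))
E
```

```text
time: 19.62
tool_pos: [441.8, 265.1, 155.6]
tcp_rot: [1.892, 1.563, 2.888]
contact_force: [0.2, -0.2, 0.8]
grip_width: 73.5
finger_force: 0.0
t 19.6167 q [-0.23  0.97  2.45  1.9   1.66  1.31] x [441.8 265.1 155.6] w 73.53721648221251 F [ 0.2 -0.2  0.8] M [-0.41  0.31 -0.06]
d rows [ 1.27  2.06 -1.39] rot rows [-0.02 -0.06  0.03]
U2 0.537 [-0.72  0.54  1.47 -0.    1.13  0.31]
U2 0.537 [-0.72  0.54  1.47  0.    1.13  0.31]
U2 0.537 [-0.72  0.54  1.47 -0.    1.13  0.31]
U2 0.537 [-0.72  0.54  1.47  0.    1.13  0.31]
U2 0.537 [-0.72  0.54  1.47  0.    1.13  0.31]
U2 -2.604592653589793 [-0.72  0.54  1.47 -0.    1.13 -2.83]
```

View pics/p4.png

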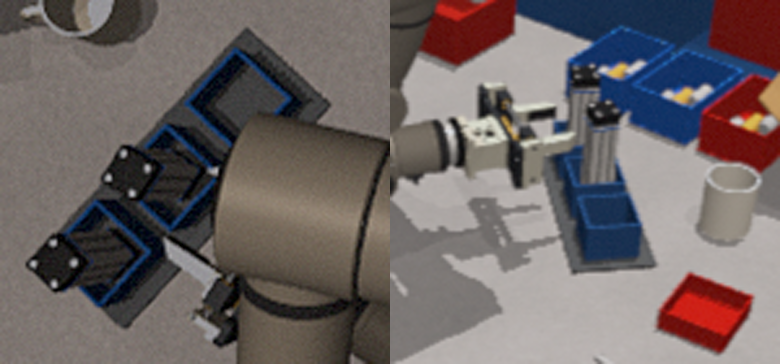

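The unit stands upright in the middle pocket, level with the stored one. Now to the second unit.

```bash
python3 - <<'E'
from kin import *
o=bot.get_obs();q0=o['joint_positions'];x0,R0=fk(q0,P)
x1=np.array([489.3,-328.5,200]);R1=Ro.from_euler('xyz',[np.pi,0,.537])
for n in (22,26):
    Q,b,rv=follow(q0,x0,R0,x1,R1,n)
    dq=np.abs(np.diff(np.array([q0]+Q),axis=0)).max(0)*12
    print(n,b,(rv/n/.12).round(3),((x1-x0)/n/30).round(3),"dq",dq.round(2),[q.round(2).tolist() for q in Q[4::5]])
E
```

```text
22 0.01035552776679538 [-0.55  -0.532  0.744] [ 0.073 -0.901  0.062] dq [1.35 0.75 1.08 2.24 1.16 1.34] [[-0.55, 0.74, 2.05, 1.14, 1.52, 1.49], [-0.61, 0.67, 1.63, 0.66, 1.69, 1.38], [-0.62, 0.63, 1.38, 0.29, 1.7, 1.01], [-0.67, 0.54, 1.36, 0.04, 1.42, 0.53]]
26 0.008831951359949792 [-0.466 -0.45   0.63 ] [ 0.062 -0.762  0.052] dq [1.17 0.63 0.92 1.91 1.   1.14] [[-0.53, 0.76, 2.12, 1.23, 1.5, 1.47], [-0.6, 0.69, 1.75, 0.79, 1.64, 1.45], [-0.61, 0.65, 1.47, 0.46, 1.72, 1.21], [-0.63, 0.6, 1.34, 0.17, 1.63, 0.83], [-0.7, 0.51, 1.38, 0.01, 1.32, 0.41]]
```

```bash
for i in 1 2; do python3 -m pendant '[[[0.06,-0.76,0.05],[-0.466,-0.45,0.63],1],[[0.06,-0.76,0.05],[-0.466,-0.45,0.63],1],[[0.06,-0.76,0.05],[-0.466,-0.45,0.63],1],[[0.06,-0.76,0.05],[-0.466,-0.45,0.63],1],[[0.06,-0.76,0.05],[-0.466,-0.45,0.63],1],[[0.06,-0.76,0.05],[-0.466,-0.45,0.63],1],[[0.06,-0.76,0.05],[-0.466,-0.45,0.63],1],[[0.06,-0.76,0.05],[-0.466,-0.45,0.63],1],[[0.06,-0.76,0.05],[-0.466,-0.45,0.63],1],[[0.06,-0.76,0.05],[-0.466,-0.45,0.63],1]]'; done
python3 -m pendant '[[[0.06,-0.76,0.05],[-0.466,-0.45,0.63],1],[[0.06,-0.76,0.05],[-0.466,-0.45,0.63],1],[[0.06,-0.76,0.05],[-0.466,-0.45,0.63],1],[[0.06,-0.76,0.05],[-0.466,-0.45,0.63],1],[[0.06,-0.76,0.05],[-0.466,-0.45,0.63],1],[[0.06,-0.76,0.05],[-0.466,-0.45,0.63],1],[[0,0,0],[0,0,0],1],[[0,0,0],[0,0,0],1],[[0,0,0],[0,0,0],1],[[0,0,0],[0,0,0],1]]'
python3 - <<'E'
from kin import *
o=bot.get_obs();R=Ro.from_euler('xyz',o['tcp_rot'])
print(o['joint_positions'].round(2),((np.array([489.3,-328.5,25])-o['tool_pos'])/30).round(2),((Ro.from_euler('xyz',[np.pi,0,.537])*R.inv()).as_rotvec()/.12).round(2))
E
```

```text
time: 20.55
tool_pos: [459.2, 36.9, 171.6]
tcp_rot: [-2.205, 0.813, -0.407]
contact_force: [1.0, 0.1, -1.1]
grip_width: 92.6
finger_force: 0.0
time: 21.38
tool_pos: [477.3, -190.5, 186.4]
tcp_rot: [-2.726, 0.198, 0.121]
contact_force: [0.2, -0.6, -0.1]
grip_width: 92.1
finger_force: 0.0
time: 22.22
tool_pos: [488.0, -325.4, 195.3]
tcp_rot: [-3.141, -0.001, 0.535]
contact_force: [-0.9, 0.4, -0.3]
grip_width: 91.6
finger_force: 0.0
[-0.72  0.49  1.42  0.    1.23  0.32] [ 0.04 -0.1  -5.68] [-0.01  0.01  0.02]
```

```bash
python3 -m pendant '[[[0.04,-0.1,-0.5],[0,0,0.02],1],[[0,0,-0.8],[0,0,0],1],[[0,0,-0.9],[0,0,0],1],[[0,0,-0.9],[0,0,0],1],[[0,0,-0.9],[0,0,0],1],[[0,0,-0.8],[0,0,0],1],[[0,0,-0.5],[0,0,0],1],[[0,0,-0.25],[0,0,0],1],[[0,0,-0.13],[0,0,0],1],[[0,0,0],[0,0,0],1]]'
python3 -m pendant '[[[0,0,0],[0,0,0],-1],[[0,0,0],[0,0,0],-1],[[0,0,0],[0,0,0],-1],[[0,0,0],[0,0,0],-1],[[0,0,0],[0,0,0],-1],[[0,0,0],[0,0,0],-1],[[0,0,0],[0,0,0],-1],[[0,0,0],[0,0,0],-1],[[0,0,0],[0,0,0],-1],[[0,0,0],[0,0,0],-1]]'
python3 -c "
from h import *
print(bot.get_obs()['moment'])"
python3 -m pendant '[[[0,0,0.1],[0,0,0],-1],[[0,0,0.2],[0,0,0],-1],[[0,0,0.3],[0,0,0],-1],[[0,0,0.3],[0,0,0],-1],[[0,0,0.3],[0,0,0],-1],[[0,0,0.2],[0,0,0],-1],[[0,0,0.1],[0,0,0],-1],[[0,0,0],[0,0,0],-1],[[0,0,0],[0,0,0],-1],[[0,0,0],[0,0,0],-1]]'
python3 - <<'E'
from h import *
for i in range(4):
    im=bot.capture("scene"); o=bot.get_obs(); print(o['moment'].round(3),o['contact_force'].round(2))
E
```

```text
time: 23.05
tool_pos: [489.1, -328.9, 25.1]
tcp_rot: [3.141, -0.001, 0.538]
contact_force: [-0.2, -0.4, 0.1]
grip_width: 91.8
finger_force: 0.0
time: 23.88
tool_pos: [489.1, -329.4, 25.7]
tcp_rot: [3.14, -0.002, 0.538]
contact_force: [0.0, -0.9, 1.5]
grip_width: 42.0
finger_force: 30.0
[ 0.045499    0.0200451  -0.06089477]
time: 24.72
tool_pos: [488.8, -329.1, 70.2]
tcp_rot: [3.14, -0.001, 0.538]
contact_force: [-0.2, -0.7, -5.9]
grip_width: 42.2
finger_force: 30.0
[-0.047  0.206 -0.013] [ 0.4  -0.32 -4.84]
[-0.114  0.169  0.012] [-0.81  0.02 -4.98]
[-0.039  0.173  0.04 ] [-0.93  0.36 -4.93]
[-0.106  0.161 -0.006] [-0.15 -0.47 -4.72]
```

U2's heavy end is towards +x,+y (the far-left end), along tool +x. I'll set it down and regrasp 20 mm towards the light end.

```bash
python3 -m pendant '[[[0,0,-0.15],[0,0,0],-1],[[0,0,-0.3],[0,0,0],-1],[[0,0,-0.3],[0,0,0],-1],[[0,0,-0.3],[0,0,0],-1],[[0,0,-0.25],[0,0,0],-1],[[0,0,-0.15],[0,0,0],-1],[[0,0,-0.05],[0,0,0],-1],[[0,0,0],[0,0,0],-1],[[0,0,0],[0,0,0],0.3],[[0,0,0],[0,0,0],0.3]]'
python3 -m pendant '[[[0,0,0],[0,0,0],0.3],[[0,0,0],[0,0,0],0.3],[[-0.19,-0.11,0],[0,0,0],0.3],[[-0.19,-0.11,0],[0,0,0],0.3],[[-0.19,-0.12,0],[0,0,0],0.3],[[0,0,0],[0,0,0],0.3],[[0,0,0],[0,0,0],-1],[[0,0,0],[0,0,0],-1],[[0,0,0],[0,0,0],-1],[[0,0,0],[0,0,0],-1]]'
python3 -m pendant '[[[0,0,0],[0,0,0],-1],[[0,0,0],[0,0,0],-1],[[0,0,0.1],[0,0,0],-1],[[0,0,0.2],[0,0,0],-1],[[0,0,0.4],[0,0,0],-1],[[0,0,0.6],[0,0,0],-1],[[0,0,0.8],[0,0,0],-1],[[0,0,0.8],[0,0,0],-1],[[0,0,0.8],[0,0,0],-1],[[0,0,0.8],[0,0,0],-1]]'
python3 - <<'E'
from st import *
o=bot.get_obs();q0=o['joint_positions'];x0,R0=fk(q0,P);print(q0.round(3),o['moment'].round(2))
x1=np.array([559.9,253.6,300]);xm=np.array([450,-50,300.])
for phi in (.8,1.0,1.2):
  for n in (26,32,36):
    Q,b,rv=follow(q0,x0,R0,x1,tilt(phi,0,1),n)
    dq=np.abs(np.diff(np.array([q0]+Q),axis=0)).max(0)*12
    print(phi,n,round(b,4),(rv/n/.12).round(3),((x1-x0)/n/30).round(3),"dq",dq.round(2),[q.round(2).tolist() for q in Q[5::10]+Q[-1:]])
E
```

```text
time: 25.75
tool_pos: [489.7, -329.9, 26.2]
tcp_rot: [3.138, -0.002, 0.538]
contact_force: [0.2, 0.4, 0.2]
grip_width: 50.7
finger_force: 0.0
time: 26.58
tool_pos: [472.1, -339.5, 25.7]
tcp_rot: [3.139, -0.002, 0.538]
contact_force: [0.0, -1.4, 1.6]
grip_width: 41.8
finger_force: 30.0
time: 27.42
tool_pos: [471.7, -339.3, 162.6]
tcp_rot: [3.139, -0.002, 0.538]
contact_force: [1.0, -0.6, -4.7]
grip_width: 41.9
finger_force: 30.0
[-7.560e-01  5.150e-01  1.484e+00  1.000e-03  1.140e+00  2.770e-01] [-0.21  0.24  0.01]
0.8 26 0.0102 [ 0.529  0.417 -0.667] [0.113 0.76  0.176] dq [1.23 0.23 0.88 2.21 1.27 1.18] [[-0.66, 0.62, 1.3, 0.22, 1.65, 0.83], [-0.6, 0.62, 1.63, 0.94, 1.7, 1.61], [-0.11, 0.5, 2.25, 2.19, 1.33, 1.89], [-0.11, 0.5, 2.25, 2.19, 1.33, 1.89]]
0.8 32 0.0084 [ 0.43   0.339 -0.542] [0.092 0.618 0.143] dq [1.01 0.18 0.71 1.81 1.04 0.97] [[-0.67, 0.6, 1.32, 0.16, 1.58, 0.73], [-0.62, 0.65, 1.45, 0.7, 1.78, 1.43], [-0.47, 0.56, 1.99, 1.44, 1.51, 1.79], [-0.11, 0.5, 2.25, 2.19, 1.33, 1.89]]
0.8 36 0.0075 [ 0.382  0.301 -0.482] [0.082 0.549 0.127] dq [0.91 0.16 0.63 1.61 0.92 0.86
[... 1044 characters left out ...]
1.44 1.21 1.24] [[-0.61, 0.63, 1.27, 0.13, 1.67, 0.84], [-0.51, 0.7, 1.4, 0.78, 1.88, 1.7], [-0.23, 0.59, 1.99, 1.69, 1.49, 2.14], [-0.23, 0.59, 1.99, 1.69, 1.49, 2.14]]
1.2 32 0.0055 [ 0.328  0.387 -0.479] [0.092 0.618 0.143] dq [0.53 0.2  0.62 1.18 0.99 1.02] [[-0.63, 0.61, 1.3, 0.09, 1.59, 0.74], [-0.53, 0.71, 1.29, 0.55, 1.91, 1.47], [-0.42, 0.65, 1.7, 1.18, 1.71, 1.98], [-0.23, 0.59, 1.99, 1.69, 1.49, 2.14]]
1.2 36 0.0049 [ 0.291  0.344 -0.426] [0.082 0.549 0.127] dq [0.48 0.18 0.55 1.05 0.88 0.91] [[-0.64, 0.6, 1.32, 0.07, 1.54, 0.69], [-0.55, 0.7, 1.25, 0.45, 1.9, 1.34], [-0.47, 0.68, 1.55, 0.99, 1.8, 1.87], [-0.23, 0.59, 1.99, 1.69, 1.49, 2.14], [-0.23, 0.59, 1.99, 1.69, 1.49, 2.14]]
```

```bash
for i in 1 2 3; do python3 -m pendant '[[[0.082,0.55,0.127],[0.336,0.325,-0.455],-1],[[0.082,0.55,0.127],[0.336,0.325,-0.455],-1],[[0.082,0.55,0.127],[0.336,0.325,-0.455],-1],[[0.082,0.55,0.127],[0.336,0.325,-0.455],-1],[[0.082,0.55,0.127],[0.336,0.325,-0.455],-1],[[0.082,0.55,0.127],[0.336,0.325,-0.455],-1],[[0.082,0.55,0.127],[0.336,0.325,-0.455],-1],[[0.082,0.55,0.127],[0.336,0.325,-0.455],-1],[[0.082,0.55,0.127],[0.336,0.325,-0.455],-1],[[0.082,0.55,0.127],[0.336,0.325,-0.455],-1]]' | sed -n 2,3p; done
python3 -m pendant '[[[0.082,0.55,0.127],[0.336,0.325,-0.455],-1],[[0.082,0.55,0.127],[0.336,0.325,-0.455],-1],[[0.082,0.55,0.127],[0.336,0.325,-0.455],-1],[[0.082,0.55,0.127],[0.336,0.325,-0.455],-1],[[0.082,0.55,0.127],[0.336,0.325,-0.455],-1],[[0.082,0.55,0.127],[0.336,0.325,-0.455],-1],[[0,0,0],[0,0,0],-1],[[0,0,0],[0,0,0],-1],[[0,0,0],[0,0,0],-1],[[0,0,0],[0,0,0],-1]]'
python3 - <<'E'
from st import *
state(1.0,1,[559.9,253.6,120])
im=bot.capture("scene");t=bot.capture("top")
a=cv2.resize(im[60:220,260:410],None,fx=2.6,fy=2.6,interpolation=cv2.INTER_CUBIC);b=cv2.resize(t[120:280,80:230],None,fx=2.6,fy=2.6,interpolation=cv2.INTER_CUBIC)
cv2.imwrite("pics/s5.png",np.hstack([a,b]))
E
```

```text
tool_pos: [496.9, -173.9, 199.8]
tcp_rot: [-2.649, 0.26, 0.041]
tool_pos: [521.5, -9.2, 237.5]
tcp_rot: [-2.273, 0.705, -0.34]
tool_pos: [546.0, 155.8, 275.4]
tcp_rot: [-1.975, 1.236, -0.647]
time: 30.75
tool_pos: [561.2, 253.6, 298.1]
tcp_rot: [-2.509, 1.569, -1.509]
contact_force: [0.3, -1.1, -5.1]
grip_width: 42.0
finger_force: 30.0
t 30.75 q [-0.19  0.54  2.13  1.91  1.4   2.01] x [561.2 253.6 298.1] w 41.96992556215823 F [ 0.3 -1.1 -5.1] M [-1.11  0.71 -0.05]
d rows [-0.04 -0.   -5.94] rot rows [ 0.01  0.   -0.  ]
```

View pics/s5.png

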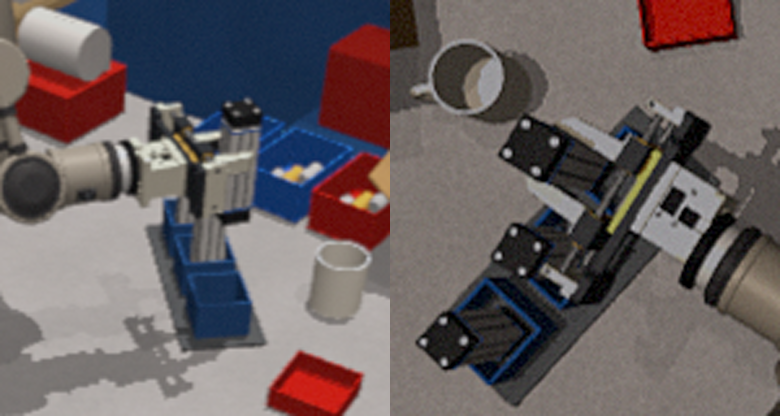

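The unit is upright over the -y pocket; the middle and stored units are clear of the gripper. Lowering.

```bash
python3 -m pendant '[[[-0.04,0,-0.5],[0,0,0],-1],[[0,0,-0.8],[0,0,0],-1],[[0,0,-0.8],[0,0,0],-1],[[0,0,-0.8],[0,0,0],-1],[[0,0,-0.8],[0,0,0],-1],[[0,0,-0.8],[0,0,0],-1],[[0,0,-0.7],[0,0,0],-1],[[0,0,-0.5],[0,0,0],-1],[[0,0,-0.1],[0,0,0],-1],[[0,0,0],[0,0,0],-1]]'
python3 -m pendant '[[[0,0,-0.05],[0,0,0],-1],[[0,0,-0.05],[0,0,0],-1],[[0,0,-0.03],[0,0,0],-1],[[0,0,0],[0,0,0],-1],[[0,0,0],[0,0,0],-1],[[0,0,0],[0,0,0],-1],[[0,0,0],[0,0,0],-1],[[0,0,0],[0,0,0],-1],[[0,0,0],[0,0,0],-1],[[0,0,0],[0,0,0],-1]]'
```

```text
time: 31.68
tool_pos: [560.0, 253.7, 122.8]
tcp_rot: [2.202, 1.568, -3.082]
contact_force: [-0.1, -0.0, -4.9]
grip_width: 41.8
finger_force: 30.0
time: 32.52
tool_pos: [559.3, 254.4, 119.9]
tcp_rot: [2.414, 1.569, -2.868]
contact_force: [0.1, -0.8, -4.4]
grip_width: 41.5
finger_force: 30.0
```

```bash
python3 -m pendant '[[[0,0,-0.05],[0,0,0],-1],[[0,0,-0.05],[0,0,0],-1],[[0,0,-0.03],[0,0,0],-1],[[0,0,0],[0,0,0],-1],[[0,0,0],[0,0,0],-1],[[0,0,0],[0,0,0],-1],[[0,0,0],[0,0,0],-1],[[0,0,0],[0,0,0],-1],[[0,0,0],[0,0,0],-1],[[0,0,0],[0,0,0],-1]]'
python3 -m pendant '[[[0,0,-0.03],[0,0,0],-1],[[0,0,-0.03],[0,0,0],-1],[[0,0,0],[0,0,0],-1],[[0,0,0],[0,0,0],-1],[[0,0,0],[0,0,0],-1],[[0,0,0],[0,0,0],-1],[[0,0,0],[0,0,0],-1],[[0,0,0],[0,0,0],-1],[[0,0,0],[0,0,0],-1],[[0,0,0],[0,0,0],-1]]'
```

```text
time: 33.35
tool_pos: [559.3, 254.5, 116.0]
tcp_rot: [2.429, 1.569, -2.854]
contact_force: [-0.2, -0.5, -5.4]
grip_width: 41.8
finger_force: 30.0
time: 34.18
tool_pos: [559.3, 254.4, 114.2]
tcp_rot: [2.391, 1.569, -2.892]
contact_force: [1.0, 0.9, -5.3]
grip_width: 41.5
finger_force: 30.0
```

```bash
python3 -m pendant '[[[0,0,-0.03],[0,0,0],-1],[[0,0,-0.03],[0,0,0],-1],[[0,0,0],[0,0,0],-1],[[0,0,0],[0,0,0],-1],[[0,0,0],[0,0,0],-1],[[0,0,0],[0,0,0],-1],[[0,0,0],[0,0,0],-1],[[0,0,0],[0,0,0],-1],[[0,0,0],[0,0,0],-1],[[0,0,0],[0,0,0],-1]]'
```

```text
time: 35.02
tool_pos: [559.2, 254.6, 114.0]
tcp_rot: [0.071, 1.568, 1.073]
contact_force: [-2.6, -1.0, 5.1]
grip_width: 41.8
finger_force: 30.0
```

Contact with the floor. Release, back out, and check.

```bash
python3 -m pendant '[[[0,0,0],[0,0,0],0.6],[[0,0,0],[0,0,0],0.6],[[0,0,0],[0,0,0],0.6],[[0,0,0],[0,0,0],0.6],[[-0.2,-0.3,0],[0,0,0],0.6],[[-0.4,-0.65,0],[0,0,0],0.6],[[-0.5,-0.75,0],[0,0,0],0.6],[[-0.4,-0.6,0],[0,0,0],0.6],[[-0.3,-0.45,0.2],[0,0,0],0.6],[[0,-0.5,0.5],[0,0,0],0.6]]'
python3 -m pendant '[[[0,-0.8,0.5],[0,0,0],0.6],[[0,-0.8,0.5],[0,0,0],0.6],[[0,-0.8,0.5],[0,0,0],0.6],[[0,-0.8,0.5],[0,0,0],0.6],[[0,-0.5,0.3],[0,0,0],0.6],[[0,0,0],[0,0,0],0.6],[[0,0,0],[0,0,0],0.6],[[0,0,0],[0,0,0],0.6],[[0,0,0],[0,0,0],0.6],[[0,0,0],[0,0,0],0.6]]'
python3 - <<'E'
from h import *
im=bot.capture("scene");t=bot.capture("top")
b=cv2.resize(t[120:290,80:230],None,fx=2.6,fy=2.6,interpolation=cv2.INTER_CUBIC);a=cv2.resize(im[70:240,270:420],None,fx=2.6,fy=2.6,interpolation=cv2.INTER_CUBIC)
cv2.imwrite("pics/s6.png",np.hstack([a,b]))
E
```

```text
time: 35.85
tool_pos: [504.1, 156.2, 132.2]
tcp_rot: [1.96, 1.565, 2.96]
contact_force: [0.3, 0.2, -0.4]
grip_width: 73.6
finger_force: 0.0
time: 36.68
tool_pos: [505.0, 47.1, 201.9]
tcp_rot: [1.912, 1.568, 2.914]
contact_force: [1.1, 0.4, -0.2]
grip_width: 73.7
finger_force: 0.0
```

View pics/s6.png

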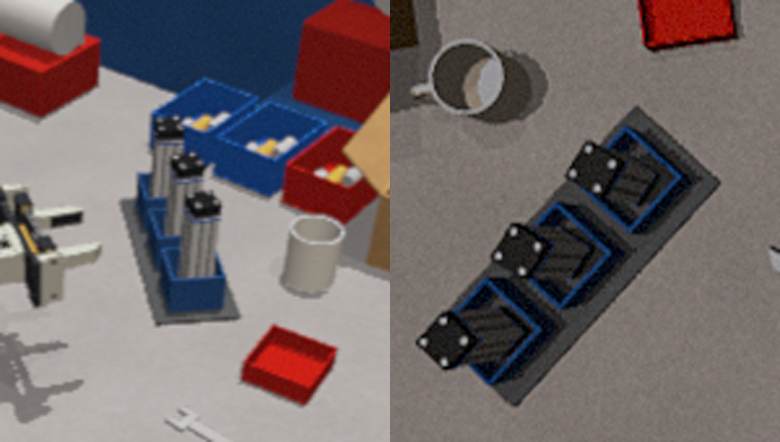

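All three units stand upright, with caps at right-hand crop (595,167), (519,249) and (445,341) evenly spaced. Mug, tray and spanner look undisturbed, and the gripper is clear.

```bash
python3 -c "
from plant import bot
print(bot.close_job())"
```

```text
the job is handed in; nothing more can be done
None
```

Both accumulators stand upright, heavy end down, on the floors of the two free pockets of the blue rack; the job is handed in at about 37 s of the 72 s allowed.

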